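# Park the indexing plunger and run out the sample shuttle

## Robot

A 6-joint arm with a two-finger parallel gripper is mounted at the origin on a cart in front of the work surface, level with it; the furniture and walls round the work are solid. World frame = base frame: x ahead of the robot, y to its left, z up, the work surface at z = 0. Lengths are in mm, angles in degrees, forces in N, time in s.
With the tool pointing down it reaches from about 325 to 925 mm from the base axis. Payload 3.1 kg.
Tool frame: the origin (TCP) lies on the centre line of the jaws, within the pads' length; the fingertips stand manip.tips_ahead ahead of it and the grasp point (between the pads) lies 6 mm ahead of it (manip.tips_ahead is the distance from the TCP to the fingertips, in mm); z points along the fingers, y is the direction in which the jaws open and shut (so a half turn about z gives the same grasp; the last joint's range is limited). The gripper opens to 85 mm and grips with 20 to 120 N. Pads are 22 mm wide; open, the fingers measure 114 mm over their backs; the gripper's body (76 mm by 85 mm) begins 54 mm behind the grasp point. The pads swing forward as they close: fully open they stand 13 mm farther back than shut.
Start: joints at [-77.246, 12.427, 92.441, -0, 75.132, -6.429], TCP at [205.384, -590.302, 256.3] pointing down, gripper open.
Joint ranges: [-157.48, 157.48], [-44.54, 120.13], [17.64, 146.25], [-64.5, 244.5], [7.68, 150.69], [-147.95, 147.95]. Speed limits (degrees/s): [159.86, 159.86, 180, 180, 180, 180].

## Interface

Orientations are given as [roll, pitch, yaw] about the fixed x, y, z axes, in that order (R = Rz(yaw) Ry(pitch) Rx(roll)).
In Python, from workcell import manip gives the robot as it stands. The module is installed in compiled form; this text tells all that it offers.
- The arm moves only by the tool arm_command, never from a script. Its argument "deltas" is a list of rows, each a list of 2 entries, a list of its own where there are three numbers: the shift along the tool's x, y, z in m, then the turn about the tool's z in degrees. In form: [[[dx, dy, dz], turn], ...]. A call has 1 to 5 rows; each row is the pose to reach, as a shift and turn from the pose commanded when the call began, along the tool's axes at that moment; what a row does not reach only later rows make up. A row lasts 1/8 s, in which the tool goes at most 62.5 mm and 10.7 degrees, less where a joint would pass 70% of its speed; a pose out of reach is approached as far as the arm can. A call with a gripper value outside its range is refused whole. "hand" is the gripper's target within -1 to 1 (fully open at 1, half-way at 0, shut at -1), set as the call begins (left out, the last holds). The fingers move at their own pace and stop on an object; "newtons" is the grip in N (left out, the last holds). Time passes only in rows, so rows that repeat a pose let the fingers close. It gives the time, the measured TCP pose, the force and the opening at its end, in the units of the state.
- manip.observe(): the state, without advancing time (a new reading comes with each control period).
- manip.read_camera(name): name is "side" or "top" or "wrist"; returns the picture (420x560x3 uint8, blue, green, red); there is no depth.
- manip.camera_params(name): a dict with "vertical_fov" (degrees; the focal length in pixels is half the picture's height over the tangent of half this angle, whatever the lens; pixels are square), "cx", "cy" (the principal point, pixels), "distortion" ([k1, k2, p1, p2, k3] as OpenCV has them; the pictures are not rectified), "R" (3x3) and "t" (3): a world point X has camera coordinates R X + t. Camera axes: x right, y down, z forward; pixel columns grow to the right and rows downward; lengths in mm; the calibration is good to about 2 mm. A picture is of the moment at which its call begins: read the wrist's pose just before it. camera_params takes no time and is no camera call; for the wrist camera it gives the pose at the moment of the call.
- manip.job_done(): hands the job in, once; it reports no verdict.
Trained networks look in the newest picture that a camera, given by its name, has taken for a name from the list of things; names that differ only in an ending like _2 or _b are one class to them, and where a whole thing is asked for, a point or a joint stands for the part that bears it (a point fixed in the world has none). Each returns a list of dicts, best first, with "conf" (0 to 1); they miss things now and then, are a little off and sometimes report something else, mostly with a low value. They report only what shows in the picture. A call takes as long as a camera call. They do not tell look-alikes from the thing itself.
- manip.find_in(camera, query): "location" ([x, y, z] in mm, in the coordinates of the camera as it stood for that picture, good to about 4 mm: the middle of the surface that is visible of it).
- manip.pinpoint(camera, query): "location" ([x, y, z] in mm, in the coordinates of the camera as it stood for that picture, good to about 4 mm: a listed point, or the origin of a listed thing).
The state is a dict: "t": time; "q": joint angles; "qd": joint speeds; "effort": joint torques, N m; "ee_pos": TCP position; "orientation": TCP orientation; "contact_force": force on the tool from outside, world axes, zero at the start; "wrist_torque": the same for the moment, N m; "width": finger opening in mm.
Only numpy, scipy, OpenCV 4.12 (cv2) and the standard library are available. Lean on these libraries where they do the work, as an engineer would, in place of code of your own. Each camera call takes 0.05 s, during which the arm holds its last target.

## Task

Unlock the sample shuttle: pull the red spring plunger knob up and twist it anticlockwise (seen from above) to the end of its collar slot, then let it down into the rest notch so that it stays up by itself, never forcing it hard against the collar's roof, end wall or notch. Then slide the white carriage by its black post all the way to its end stop, with the sample tin still sitting in its seat and the plunger left parked; do not disturb the jar, vial and beaker nearby.

Things in the scene. Friction and masses are not known exactly. Their poses are not given: they have to be found in the camera images.
- shuttle: Fixed slide unit on the worktop: grey base plate 116 (x) x 300 (y) x 12 mm, two aluminium rails along its y; origin on the worktop, plate from y = -195 to +105 mm. Near the +y end a blue bracket (50 mm along y, top at z = 54 mm, upright on the +x side) holds the plunger above the carriage. The dark end stop of the carriage is at the -y end.
- knob: Red knob of the vertical spring plunger: grip bar 44 mm long (its own x), 12 mm thick (its y), 30 mm high; origin at the middle of the bar, z up. Below the bar a round red hub 32 mm across, its top 14 mm below the origin. Locked (down) the origin is 105 mm above the worktop and the bar lies along the shuttle's x within 0.1 rad. The spring pulls it down with 5 N, and 0.25 N more per mm of lift.
- knob_top (a point): Top of the knob's bar, on the axis, 15 mm above the knob's origin. Twist, lifted: anticlockwise from above (+ about z), 0.85 to 1.5 rad from where the bar stood, until the pin meets the hard end wall (35 N there is 0.6 N m). The rest notch lies right before this wall (its last 0.2 rad), 3.5 mm deeper than the crest: let down there, the knob rests 6.5 to 11.5 mm above its locked height.
- cross_pin_end (a point): End of the steel cross pin, 18 mm from the axis along the knob's +x, 49 mm below the knob's origin. Lift from locked: the pin clears the crest before the rest notch at 10 to 15 mm and meets the hard roof 3 mm above that crest (13 to 18 mm). Short of the notch the collar's edge is a slippery ramp that turns the knob back and drops it. Over 35 N between pin and collar counts as forced.
- collar_top (a point): Point on the plunger's axis (shuttle x = 0, y = 60 mm), 76 mm over the worktop, about the top of the roofed brass collar (44 mm across) that guides the knob's cross pin, which reaches 18 mm off the axis. The collar was screwed in by hand: its true height (up to 2.5 mm off) and rotation (up to 14 degrees off) differ each time and are not measured.
- carriage_post (a point): Point on the black upright post of the white carriage, 70 mm above the worktop; post 18 mm (shuttle x) x 14 mm (shuttle y), from 29 to 78 mm over the worktop. The carriage (top at 24 mm) slides 70 mm along the shuttle's -y, from post y = -90 mm (start) to its hard stop at post y = -160 mm, dragging with about 2 N. The plunger locks it unless the knob is over 5 mm up.
- tin_seat (a point): Centre of the tin's seat, on the carriage's top 24 mm above the worktop, 75 mm on the +y side of the post; a ring of low walls 6 mm high, 64 mm inside.
- sample_tin: Aluminium moisture tin with brown soil, 60 mm across, 26 mm high, origin at the centre of its underside, loose in the seat on the carriage.
- blue_jar: Brown sample jar with a blue lid, 56 mm across, 73 mm high, standing on the worktop behind the shuttle; origin under its centre. Leave it alone.
- amber_vial: Brownish dropper vial with black cap, 27 mm across, 89 mm high, standing on the worktop behind the shuttle; origin under its centre. Leave it alone.
- small_beaker: Small clear glass beaker, 55 mm across, 70 mm high, standing to the left of the shuttle; origin under its centre. Leave it alone.
Mind the look-alikes: they are no part of the job. Leave any green or turquoise look-alike of the sample_tin alone.

How it is judged (in metres and radians):
On the way:
1. the knob is parked: let go, it stays at least 5.5 mm up and twisted by more than 0.7 rad, while the carriage is still at its start (z of knob in the frame of shuttle above 0.1105 m and angle between the x axis of knob and the x axis of shuttle, either way round above 0.7 rad and contact force between each of the arm, the fingers and knob below 0.1 N and y of carriage_post in the frame of shuttle above -0.1 m), for 0.3 s.
At the end, for the whole second after the job is handed in: The carriage is within 4 mm of its end stop, the knob stays parked at least 5.5 mm above its locked height and twisted by more than 0.7 rad, the tin rests upright in its seat (within 8 mm of its centre) (y of carriage_post in the frame of shuttle below -0.156 m and z of knob in the frame of shuttle above 0.1105 m and angle between the x axis of knob and the x axis of shuttle, either way round above 0.7 rad and distance between sample_tin and tin_seat below 0.008 m and angle between sample_tin's own z axis and vertical below 0.12 rad and linear speed of sample_tin below 0.01 m/s); the robot touches nothing.
It fails at once if the knob is forced: more than 35 N between its cross pin and the collar (contact force between cross_pin and anything else above 35 N).
It fails at once if the sample tin leaves its seat or tips (distance between sample_tin and tin_seat above 0.015 m or angle between sample_tin's own z axis and vertical above 0.35 rad).
It fails at once if the jar, vial or beaker is moved by more than 20 mm (distance of any of blue_jar, amber_vial, small_beaker from where it was at the start of the episode above 0.02 m).
It also fails if it takes over 64 s, if anything falls off the work surface, if the arm or the gripper's body presses on something with over 40 N, if the wrist force passes 120 N, or if a joint passes its speed limit or range.

## Working session

There is one attempt and no reset: what is moved stays moved. The work goes in short steps, Python scripts to look and compute and a tool call to move; the robot and the scene stay as the last step left them, time stands still between calls to the robot, and variables do not carry over. Pictures are saved under pics/ and viewed, and the job is handed in when it is done.

Besides the shell and the picture viewer there is one more tool, called after ">>>" as name([rows], argument=value, ...), one row to a line, values as JSON. arm_command: Moves the arm, as the interface text tells. Its arguments: {"type":"object","properties":{"deltas":{"type":"array"},"hand":{"type":"number"},"newtons":{"type":"number"}},"required":["deltas"]}

```bash
mkdir -p pics; cat > h.py <<'E'
import numpy as np, cv2
from workcell import manip
def cam(n):
    p=manip.camera_params(n); f=210/np.tan(np.radians(p['vertical_fov'])/2)
    K=np.array([[f,0,p['cx']],[0,f,p['cy']],[0,0,1]]); return p,K
def toworld(n,loc,p=None):
    p=p or manip.camera_params(n); R=np.array(p['R']);t=np.array(p['t']); return R.T@(np.array(loc)-t)
def proj(n,X,p=None):
    p0,K=cam(n); p=p or p0
    r=cv2.Rodrigues(np.array(p['R'],float))[0]
    return cv2.projectPoints(np.array(X,float).reshape(-1,1,3),r,np.array(p['t'],float),K,np.array(p['distortion'],float))[0].reshape(-1,2)
def ray(n,uv,z,p=None):
    p0,K=cam(n); p=p or p0
    x=cv2.undistortPoints(np.array([[uv]],float),K,np.array(p['distortion'],float))[0,0]
    R=np.array(p['R']);t=np.array(p['t']); c=-R.T@t; d=R.T@np.array([x[0],x[1],1]); return c+d*(z-c[2])/d[2]
E
python3 - <<'E'
from h import *
s=manip.observe(); print({k:np.round(v,2) for k,v in s.items()}, manip.tips_ahead)
for n in ['top','side','wrist']:
    im=manip.read_camera(n); cv2.imwrite(f'pics/{n}0.png',im)
    p,_=cam(n); print(n,np.round(-np.array(p['R']).T@np.array(p['t'])))
    if n=='wrist': continue
    for q in ['shuttle','knob','knob_top','collar_top','carriage_post','tin_seat','sample_tin','blue_jar','amber_vial','small_beaker']:
        for r in manip.pinpoint(n,q)[:2]:
            X=toworld(n,r['location']); print(' ',q,round(r['conf'],2),np.round(X),np.round(proj(n,X)[0]))
print(manip.observe()['t'])
E
```

```text
{'t': np.float64(0.0), 'q': array([-77.25,  12.48,  92.53,  -0.  ,  75.13,  -6.43]), 'qd': array([-0.08, -0.  , -0.  ,  0.03,  0.11,  0.03]), 'effort': array([-0.000e+00, -3.968e+01, -3.039e+01, -0.000e+00,  1.000e-02,
        0.000e+00]), 'ee_pos': array([ 205.2 , -589.54,  254.94]), 'orientation': array([-1.7986e+02, -2.0000e-02,  1.9180e+01]), 'contact_force': array([ 0.27, -0.18, -0.12]), 'wrist_torque': array([ 0.  , -0.04, -0.05]), 'width': np.float64(85.67)} 25.0
top [ 350.   44. 1285.]
  shuttle 0.78 [512. -31.   0.] [310. 249.]
  shuttle 0.22 [522.  31. 109.] [287. 241.]
  knob 0.64 [522.  30. 104.] [287. 241.]
  knob 0.4 [513. -30.  -1.] [310. 249.]
  knob_top 0.66 [519.  31. 121.] [287. 241.]
  collar_top 0.74 [522.  31.  81.] [287. 243.]
  carriage_post 0.62 [ 496. -115.   70.] [345. 250.]
  tin_seat 0.62 [510. -42.  27.] [315. 248.]
  sample_tin 0.9 [800. 100.   1.] [256. 151.]
  sample_tin 0.84 [504. -41.  26.] [315. 251.]
  blue_jar 0.93 [614. -92.   0.] [330. 211.]
  amber_vial 0.43 [ 593. -185.    1.] [364. 216.]
  small_beaker 0.73 [415. 232.   2.] [214. 291.]
side [ 314. -754.  642.]
  shuttle 0.7 [512. -25.   1.] [260. 254.]
  knob 0.95 [519.  35. 103.] [253. 199.]
  knob_top 0.96 [519.  36. 120.] [253. 192.]
  collar_top 0.8 [519.  36.  74.] [254. 210.]
  collar_top 0.68 [614. -90.  -2.] [315. 264.]
  carriage_post 0.9 [ 500. -117.   68.] [266. 258.]
  tin_seat 0.58 [507. -37.  24.] [259. 250.]
  sample_tin 0.92 [384. 131.   1.] [188. 225.]
  sample_tin 0.74 [513. -41.  20.] [262. 252.]
  blue_jar 0.97 [612. -88.  -4.] [314. 264.]
  blue_jar 0.75 [ 605. -185.    2.] [330. 294.]
  amber_vial 0.66 [ 602. -184.    1.] [329. 295.]
  small_beaker 0.58 [420. 234.   4.] [195. 198.]
wrist [ 276. -567.  374.]
1.15
```

View pictures.

```bash
python3 - <<'E'
import cv2
a=cv2.imread('pics/top0.png');b=cv2.imread('pics/side0.png')
c=cv2.resize(a[180:310,190:410],None,fx=3.5,fy=3.5,interpolation=cv2.INTER_CUBIC); cv2.imwrite('pics/topc.png',c)
c=cv2.resize(b[160:320,170:370],None,fx=3.7,fy=3.7,interpolation=cv2.INTER_CUBIC); cv2.imwrite('pics/sidec.png',c)
E
```

```text
(no output)
```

View pics/top0.png

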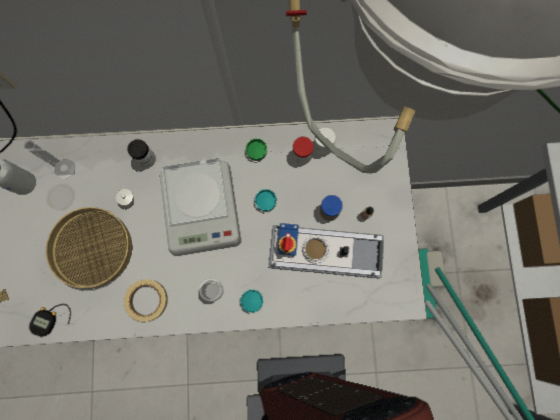

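View pics/topc.png

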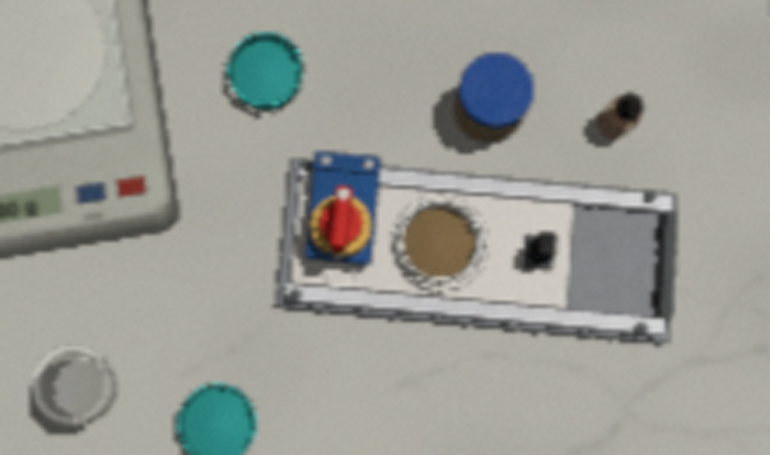

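View pics/sidec.png

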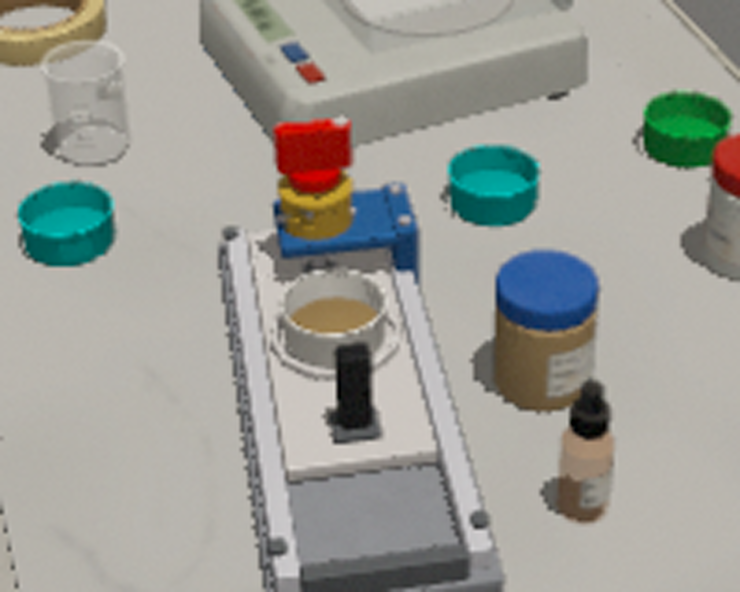

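Candidates. Knob: red and yellow knob at top px (287,241); the red cap at (303,147) is a look-alike, not on a bracket. Tin: brown one at (315,249), in the seat on the carriage. The turquoise tins at (265,200) and (251,301) and the green one at (256,150) are look-alikes to leave alone. Post: black, at (345,250). The jar is at (331,207) and the vial at (367,213). The crops confirm the choice, so I'm approaching for a close wrist view.

>>> arm_command([
  [[0.038, -0.046, 0], 0],
  [[0.076, -0.092, 0], 0],
  [[0.114, -0.138, 0], 0],
  [[0.152, -0.184, 0], 0],
  [[0.19, -0.23, 0], 0],
], hand=1, newtons=30)

```text
t: 1.78
ee_pos: [309.7, -308.9, 256.6]
orientation: [180.0, -0.0, 19.1]
contact_force: [1.3, 0.9, 0.8]
width: 85.5
```

>>> arm_command([
  [[0.038, -0.046, 0], 0],
  [[0.076, -0.092, 0], 0],
  [[0.114, -0.138, 0], 0],
  [[0.152, -0.184, 0], 0],
  [[0.19, -0.23, 0], 0],
])

```text
t: 2.4
ee_pos: [413.7, -29.1, 256.9]
orientation: [179.9, -0.1, 19.2]
contact_force: [0.3, -1.1, 0.5]
width: 85.3
```

>>> arm_command([
  [[0.038, -0.04, 0], 8],
  [[0.045, -0.049, 0], 17],
  [[0.045, -0.049, 0], 26],
  [[0.045, -0.049, 0], 26],
])

```text
t: 2.9
ee_pos: [439.6, 30.4, 256.4]
orientation: [180.0, -0.0, -6.7]
contact_force: [0.5, 0.5, 0.3]
width: 85.7
```

```bash
python3 - <<'E'
from h import *
s=manip.observe(); print(s['t'],np.round(s['q'],1),np.round(s['ee_pos'],1),np.round(s['orientation'],2),np.round(s['contact_force'],1))
p,K=cam('wrist'); im=manip.read_camera('wrist'); cv2.imwrite('pics/w1.png',im)
print(np.round(-np.array(p['R']).T@np.array(p['t'])),np.round(p['R'],2),K[0,0],p['distortion'])
for q in ['shuttle','knob','knob_top','collar_top','carriage_post','tin_seat','sample_tin']:
        for r in manip.pinpoint('wrist',q)[:2]:
            X=toworld('wrist',r['location'],p); print(' ',q,round(r['conf'],2),np.round(X,1),np.round(proj('wrist',X,p)[0]))
E
```

```text
2.9 [ -5.2 -11.1 116.2  -0.   74.9  91.5] [439.6  30.4 256.4] [ 1.80e+02 -1.00e-02 -6.66e+00] [0.5 0.5 0.3]
[514.  21. 374.] [[-0.12 -0.99  0.  ]
 [-0.95  0.11  0.29]
 [-0.29  0.03 -0.96]] 343.0658449924122 [0.00868185 0.         0.         0.         0.        ]
  shuttle 0.93 [511.9 -24.    2.2] [319.  99.]
  knob 0.83 [519.3  30.2 107.5] [263.  96.]
  knob_top 0.77 [522.1  32.2 119.5] [259.  92.]
  collar_top 0.88 [517.   32.   72.9] [263. 100.]
  carriage_post 0.56 [ 493.8 -117.3   73.2] [442. 107.]
  sample_tin 0.86 [385.7 127.9   1.8] [197. 229.]
```

View pics/w1.png

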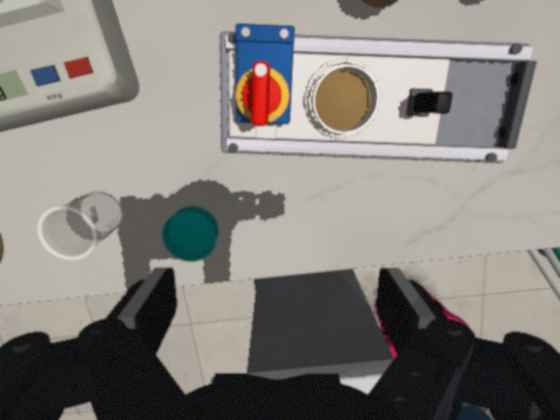

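```bash
python3 - <<'E'
import cv2
a=cv2.imread('pics/w1.png')
cv2.imwrite('pics/w1a.png',cv2.resize(a[50:140,225:305],None,fx=6.5,fy=6.5,interpolation=cv2.INTER_CUBIC))
cv2.imwrite('pics/w1b.png',cv2.resize(a[10:175,215:545],None,fx=2.4,fy=2.4,interpolation=cv2.INTER_CUBIC))
E
```

```text
(no output)
```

View pics/w1a.png

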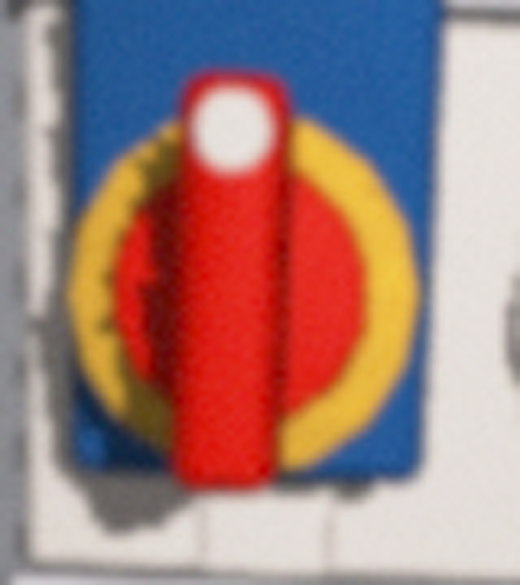

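View pics/w1b.png

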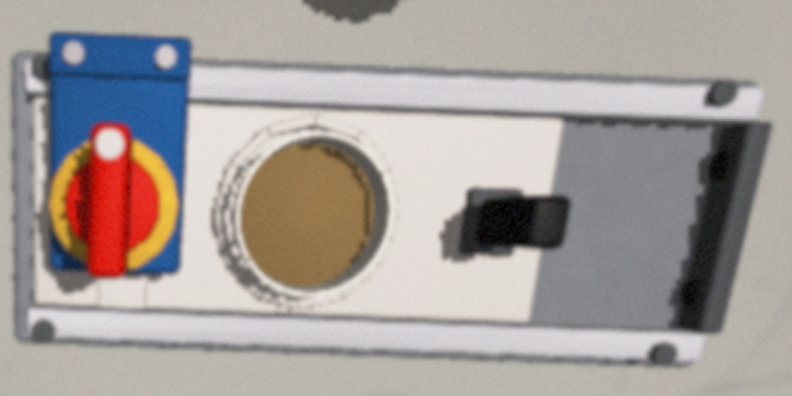

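```bash
cat > meas.py <<'E'
from h import *
p=manip.camera_params('wrist')
A=lambda u,v:(225+u/6.5-.5,50+v/6.5-.5)
B=lambda u,v:(215+u/2.4-.5,10+v/2.4-.5)
far=ray('wrist',A(235,78),120,p);near=ray('wrist',A(224,485),120,p)
print('bar',far,near,(far+near)/2,np.linalg.norm(far-near),np.degrees(np.arctan2(*(far-near)[[1,0]])))
a=ray('wrist',A(185,130),120,p);b=ray('wrist',A(275,130),120,p);print('thick',np.linalg.norm(a-b))
print('dot',ray('wrist',A(233,130),120,p))
print('collar',ray('wrist',A(243,292),76,p), ray('wrist',A(418,292),76,p)-ray('wrist',A(68,292),76,p))
a=ray('wrist',B(190,62),20,p);b=ray('wrist',B(757,82),20,p);print('rail',np.degrees(np.arctan2(*(a-b)[[1,0]]))-90)
a=ray('wrist',B(30,308),20,p);b=ray('wrist',B(700,337),20,p);print('rail2',np.degrees(np.arctan2(*(a-b)[[1,0]]))-90)
a=ray('wrist',B(40,330),24,p);b=ray('wrist',B(663,353),24,p);print('bolt',np.degrees(np.arctan2(*(a-b)[[1,0]]))-90)
print('post',ray('wrist',B(549,222),78,p))
print('tin',ray('wrist',B(315,214),50,p))
E
python3 meas.py
```

```text
bar [541.5894262   27.49654326 120.        ] [500.38059308  34.23187057 120.        ] [520.98500964  30.86420691 120.        ] 41.755629097317474 -9.282561591228845
thick 9.548080352483383
dot [536.5664566   28.38180872 120.        ]
collar [521.40041315  31.08128671  76.        ] [ -5.27910632 -44.13485465   0.        ]
rail -8.831252723696409
rail2 -9.3297588862048
bolt -8.977871818316771
post [ 497.52196745 -116.55242984   78.        ]
tin [509.45055611 -42.4691615   50.        ]
```

>>> arm_command([
  [[0.05, -0.006, 0.02], 2.5],
  [[0.081, -0.01, 0.06], 2.5],
  [[0.081, -0.01, 0.09], 2.5],
  [[0.081, -0.01, 0.09], 2.5],
])

```text
t: 3.8
ee_pos: [518.7, 30.4, 163.1]
orientation: [180.0, 0.4, -9.3]
contact_force: [-0.9, 0.3, -0.7]
width: 85.3
```

```bash
python3 - <<'E'
from h import *
s=manip.observe(); print(s['t'],np.round(s['q'],1),np.round(s['ee_pos'],1),np.round(s['orientation'],2),np.round(s['contact_force'],1),np.round(s['wrist_torque'],2))
p,K=cam('wrist'); im=manip.read_camera('wrist'); cv2.imwrite('pics/w2.png',im)
print(np.round(proj('wrist',[[521.2,31,120],[542,27.6,120],[499.4,34.6,120]],p)))
E
```

```text
3.8 [ -4.4   5.7 110.8   0.   63.9  94.9] [518.7  30.4 163.1] [179.97   0.43  -9.32] [-0.9  0.3 -0.7] [0.02 0.01 0.01]
[[273. 250.]
 [273. 211.]
 [273. 289.]]
```

View pics/w2.png

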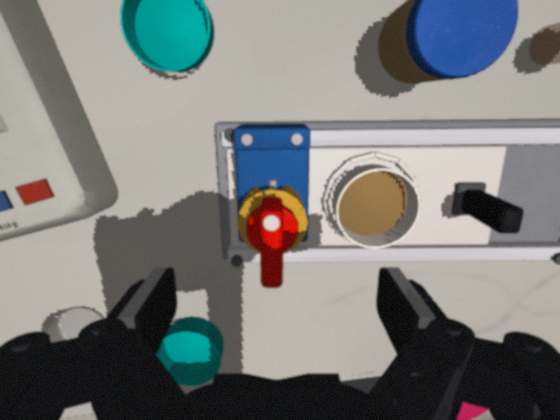

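>>> arm_command([
  [[0, 0, 0.02], 0],
  [[0, 0, 0.03], 0],
  [[0, 0, 0.035], 0],
  [[0, 0, 0.035], 0],
])

```text
t: 4.35
ee_pos: [521.3, 30.4, 131.8]
orientation: [-180.0, -0.0, -9.3]
contact_force: [0.5, -0.3, -0.1]
width: 85.4
```

```bash
python3 - <<'E'
from h import *
s=manip.observe(); print(s['t'],np.round(s['ee_pos'],1),np.round(s['orientation'],2),np.round(s['contact_force'],1),np.round(s['wrist_torque'],2))
for n in ['side','wrist']:
    p,K=cam(n); im=manip.read_camera(n); 
    if n=='side': im=cv2.resize(im[120:280,170:370],None,fx=3.5,fy=3.5)
    cv2.imwrite(f'pics/{n}3.png',im)
print(np.round(proj('wrist',[[521.2,31,120],[542,27.6,120],[499.4,34.6,120]],p)))
E
```

```text
4.35 [521.3  30.4 131.8] [-1.80e+02 -3.00e-02 -9.31e+00] [ 0.5 -0.3 -0.1] [0.03 0.01 0.01]
[[273. 287.]
 [273. 241.]
 [273. 332.]]
```

View pics/wrist3.png

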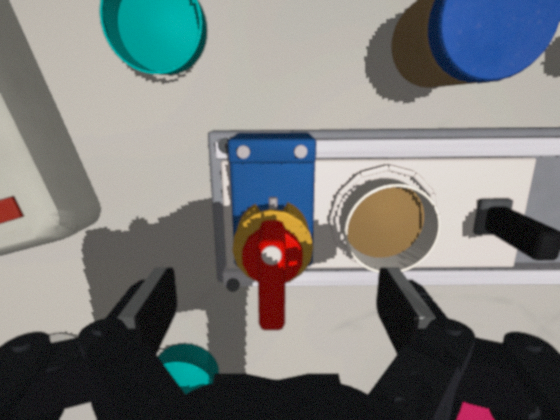

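View pics/side3.png

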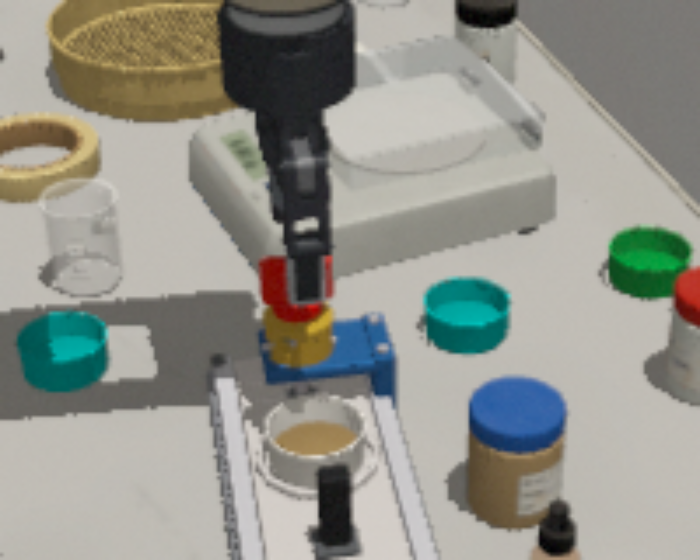

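>>> arm_command([
  [[0.0005, -0.0007, 0.006], 0],
  [[0.0005, -0.0007, 0.01], 0],
  [[0.0005, -0.0007, 0.0105], 0],
])

```text
t: 4.82
ee_pos: [521.3, 31.0, 120.2]
orientation: [180.0, 0.1, -9.3]
contact_force: [0.2, 0.8, 0.3]
width: 85.1
```

>>> arm_command([
  [[0, 0, 0], 0],
  [[0, 0, 0], 0],
  [[0, 0, 0], 0],
  [[0, 0, 0], 0],
], hand=-0.4, newtons=30)

```text
t: 5.32
ee_pos: [521.8, 31.0, 120.9]
orientation: [-180.0, -0.0, -9.3]
contact_force: [0.3, -0.2, 0.4]
width: 25.4
```

```bash
cat > st.py <<'E'
from h import *
s=manip.observe(); print(round(s['t'],2),np.round(s['ee_pos'],2),np.round(s['orientation'],2),'F',np.round(s['contact_force'],1),'T',np.round(s['wrist_torque'],3),'w',round(s['width'],1))
E
python3 st.py; python3 - <<'E'
from h import *
cv2.imwrite('pics/w4.png',manip.read_camera('wrist')[180:,100:460])
E
```

```text
5.33 [521.8   31.02 120.88] [-1.80e+02 -1.00e-02 -9.32e+00] F [ 0.3 -0.2  0.4] T [0.04  0.02  0.058] w 25.4
```

View pics/w4.png

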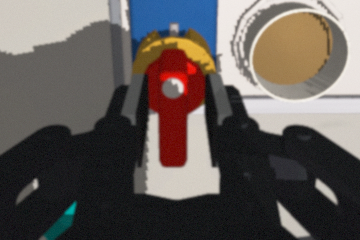

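>>> arm_command([
  [[0, -0.0004, 0], 0],
  [[0, -0.0004, 0], 0],
  [[0, -0.0004, 0], 0],
  [[0, -0.0004, 0], 0],
], hand=-1, newtons=30)

```text
t: 5.88
ee_pos: [522.0, 31.9, 121.0]
orientation: [-179.9, -0.0, -9.3]
contact_force: [0.2, 5.0, 2.2]
width: 11.2
```

```bash
python3 st.py
```

```text
5.88 [521.99  31.91 121.  ] [-1.7994e+02 -1.0000e-02 -9.3300e+00] F [0.2 5.  2.2] T [ 0.705 -0.041 -0.02 ] w 11.2
```

>>> arm_command([
  [[0, -0.0006, 0], 0],
  [[0, -0.0006, 0], 0],
  [[0, -0.0006, 0], 0],
])

```text
t: 6.25
ee_pos: [522.0, 32.0, 121.0]
orientation: [-180.0, -0.0, -9.3]
contact_force: [-0.1, 3.7, 2.5]
width: 11.5
```

```bash
python3 st.py
```

```text
6.25 [522.04  32.03 120.98] [-1.7999e+02 -1.0000e-02 -9.3200e+00] F [-0.1  3.7  2.5] T [0.591 0.016 0.009] w 11.5
```

>>> arm_command([
  [[0, -0.0004, 0], 0],
  [[0, -0.0004, 0], 0],
  [[0, -0.0004, 0], 0],
])

```text
t: 6.62
ee_pos: [522.1, 32.2, 120.9]
orientation: [180.0, -0.0, -9.3]
contact_force: [-1.0, 2.5, 3.3]
width: 11.2
```

```bash
python3 st.py
```

```text
6.62 [522.06  32.18 120.95] [ 1.7998e+02 -1.0000e-02 -9.3100e+00] F [-1.   2.5  3.3] T [0.355 0.099 0.009] w 11.2
```

>>> arm_command([
  [[0, -0.0005, -0.0005], 0],
  [[0, -0.0006, -0.001], 0],
  [[0, -0.0006, -0.0015], 0],
  [[0, -0.0006, -0.002], 0],
])

```text
t: 7.12
ee_pos: [521.8, 32.6, 122.0]
orientation: [179.9, 0.0, -9.3]
contact_force: [2.6, -1.1, -5.8]
width: 11.0
```

```bash
python3 st.py
```

```text
7.12 [521.8   32.55 122.02] [ 1.7995e+02  2.0000e-02 -9.3100e+00] F [ 2.6 -1.1 -5.8] T [-0.185 -0.446 -0.005] w 11.0
```

>>> arm_command([
  [[0, 0, -0.001], 0],
  [[0, 0, -0.002], 0],
  [[0, 0, -0.003], 0],
  [[0, 0, -0.004], 0],
  [[0, 0, -0.005], 0],
])

```text
t: 7.75
ee_pos: [521.8, 32.8, 127.7]
orientation: [180.0, 0.0, -9.3]
contact_force: [1.5, -3.3, -6.4]
width: 10.8
```

```bash
python3 st.py
```

```text
7.75 [521.81  32.76 127.66] [ 1.7997e+02  3.0000e-02 -9.3100e+00] F [ 1.5 -3.3 -6.4] T [-0.579 -0.283 -0.04 ] w 10.8
```

>>> arm_command([
  [[0.0002, 0.0003, -0.001], 0],
  [[0.0002, 0.0003, -0.002], 0],
  [[0.0002, 0.0003, -0.003], 0],
  [[0.0002, 0.0003, -0.003], 0],
])

```text
t: 8.25
ee_pos: [521.9, 32.7, 130.7]
orientation: [180.0, 0.0, -9.3]
contact_force: [1.3, -2.6, -7.7]
width: 11.9
```

```bash
python3 st.py; python3 - <<'E'
from h import *
cv2.imwrite('pics/s5.png',cv2.resize(manip.read_camera('side')[160:250,200:310],None,fx=5,fy=5))
E
```

```text
8.25 [521.93  32.68 130.69] [ 1.7999e+02  4.0000e-02 -9.3200e+00] F [ 1.3 -2.6 -7.7] T [-0.552 -0.231  0.061] w 11.9
```

View pics/s5.png

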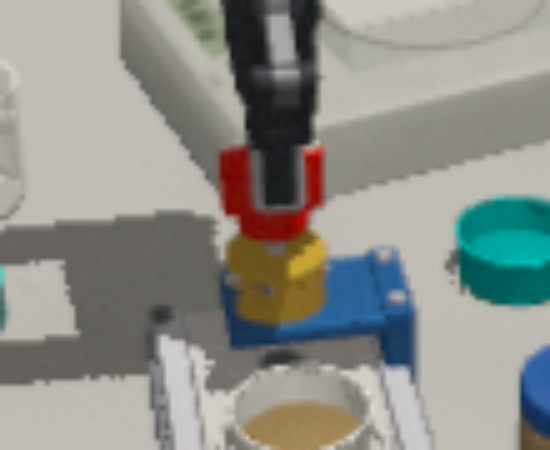

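>>> arm_command([
  [[0.0002, 0.0002, -0.0008], 0],
  [[0.0002, 0.0002, -0.0016], 0],
  [[0.0002, 0.0002, -0.0022], 0],
  [[0.0002, 0.0002, -0.0022], 0],
])

```text
t: 8.8
ee_pos: [522.0, 32.6, 132.8]
orientation: [-180.0, 0.1, -9.3]
contact_force: [0.2, -1.6, -7.5]
width: 11.3
```

>>> arm_command([
  [[0, 0, -0.0005], 0],
  [[0, 0, -0.0005], 0],
])

```text
t: 9.05
ee_pos: [522.1, 32.5, 133.3]
orientation: [-180.0, 0.0, -9.3]
contact_force: [-0.4, -0.9, -7.7]
width: 11.3
```

>>> arm_command([
  [[0, 0, -0.0005], 0],
  [[0, 0, -0.0005], 0],
])

```text
t: 9.3
ee_pos: [522.1, 32.5, 133.9]
orientation: [-180.0, 0.0, -9.3]
contact_force: [-0.5, -1.3, -8.2]
width: 11.5
```

>>> arm_command([
  [[0, 0, -0.0005], 0],
  [[0, 0, -0.0005], 0],
])

```text
t: 9.55
ee_pos: [522.2, 32.5, 134.4]
orientation: [-180.0, 0.0, -9.3]
contact_force: [-1.2, -0.0, -8.5]
width: 11.4
```

>>> arm_command([
  [[0, 0, -0.0005], 0],
  [[0, 0, -0.0005], 0],
])

```text
t: 9.8
ee_pos: [522.2, 32.5, 134.9]
orientation: [-180.0, 0.0, -9.3]
contact_force: [-0.9, -0.8, -8.2]
width: 11.3
```

>>> arm_command([
  [[0, 0, -0.0005], 0],
  [[0, 0, -0.0005], 0],
])

```text
t: 10.05
ee_pos: [522.2, 32.5, 135.4]
orientation: [-180.0, 0.0, -9.3]
contact_force: [-0.9, -0.5, -8.3]
width: 11.0
```

>>> arm_command([
  [[0, 0, -0.0005], 0],
  [[0, 0, -0.0005], 0],
])

```text
t: 10.3
ee_pos: [522.2, 32.5, 135.9]
orientation: [-180.0, 0.0, -9.3]
contact_force: [-1.6, -1.1, -8.2]
width: 11.7
```

>>> arm_command([
  [[0, 0, -0.0005], 0],
  [[0, 0, -0.0005], 0],
])

```text
t: 10.55
ee_pos: [522.2, 32.5, 136.4]
orientation: [-180.0, 0.0, -9.3]
contact_force: [-2.0, -1.3, -8.3]
width: 11.4
```

```bash
python3 st.py; python3 - <<'E'
from h import *
im=manip.read_camera('side')
cv2.imwrite('pics/s6.png',cv2.resize(im[160:250,200:310],None,fx=5,fy=5))
for q in ['knob','knob_top']:
    for r in manip.pinpoint('side',q)[:1]: print(q,r['conf'],np.round(toworld('side',r['location']),1))
E
```

```text
10.55 [522.22  32.46 136.43] [-1.80e+02  3.00e-02 -9.32e+00] F [-2.  -1.3 -8.3] T [-0.092  0.264 -0.036] w 11.4
knob 0.67 [518.5  33.7 119.1]
knob_top 0.77 [518.9  34.8 134.1]
```

View pics/s6.png

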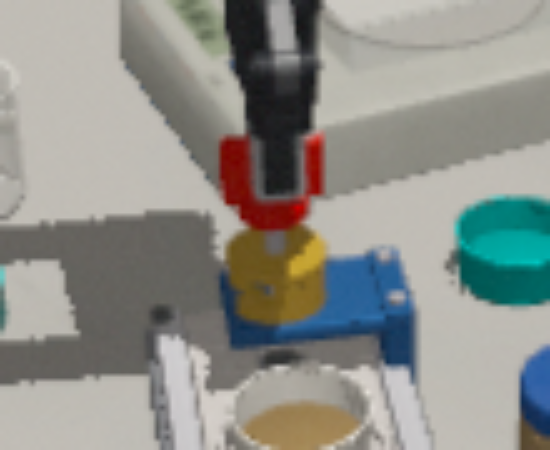

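>>> arm_command([
  [[0, 0, -0.0005], 0],
  [[0, 0, -0.0005], 0],
])

```text
t: 10.95
ee_pos: [522.3, 32.5, 137.0]
orientation: [-180.0, 0.0, -9.3]
contact_force: [-3.2, 0.4, -7.9]
width: 11.4
```

>>> arm_command([
  [[0, 0, -0.0005], 0],
  [[0, 0, -0.0005], 0],
])

```text
t: 11.2
ee_pos: [522.2, 32.4, 137.2]
orientation: [-180.0, 0.0, -9.3]
contact_force: [-1.7, -0.2, -10.7]
width: 11.4
```

>>> arm_command([
  [[0, 0, -0.0002], 0],
  [[0, 0, -0.0002], 0],
])

```text
t: 11.45
ee_pos: [522.2, 32.5, 137.3]
orientation: [-180.0, 0.0, -9.3]
contact_force: [-0.0, 0.3, -13.2]
width: 11.2
```

```bash
python3 st.py
```

```text
11.45 [522.17  32.48 137.25] [-1.80e+02  3.00e-02 -9.32e+00] F [ -0.    0.3 -13.2] T [-0.108  0.128 -0.016] w 11.2
```

>>> arm_command([
  [[0, 0, 0.0009], 0],
  [[0, 0, 0.0015], 0],
  [[0, 0, 0.0015], 0],
])

```text
t: 11.82
ee_pos: [522.3, 32.4, 136.4]
orientation: [180.0, 0.0, -9.3]
contact_force: [-2.9, -1.0, -8.7]
width: 11.5
```

>>> arm_command([
  [[0, 0, 0], -3],
  [[0, 0, 0], -7],
  [[0, 0, 0], -11],
  [[0, 0, 0], -15],
  [[0, 0, 0], -15],
])

```text
t: 12.45
ee_pos: [522.4, 32.7, 136.4]
orientation: [-180.0, 0.0, 5.6]
contact_force: [-3.3, 1.1, -8.2]
width: 11.3
```

```bash
python3 st.py
```

```text
12.45 [522.37  32.73 136.39] [-179.96    0.      5.63] F [-3.3  1.1 -8.2] T [ 0.048  0.512 -0.031] w 11.3
```

>>> arm_command([
  [[-0.0003, 0.0001, 0.0004], -4],
  [[-0.0003, 0.0001, 0.0004], -8],
  [[-0.0003, 0.0001, 0.0004], -12],
  [[-0.0003, 0.0001, 0.0004], -15],
  [[-0.0003, 0.0001, 0.0004], -15],
])

```text
t: 13.08
ee_pos: [522.2, 32.9, 136.0]
orientation: [-179.9, -0.0, 20.6]
contact_force: [-2.3, 2.9, -9.1]
width: 11.2
```

```bash
python3 st.py
```

```text
13.07 [522.23  32.93 135.97] [-1.7994e+02 -4.0000e-02  2.0580e+01] F [-2.3  2.9 -9.1] T [0.452 0.389 0.033] w 11.2
```

>>> arm_command([
  [[-0.0001, -0.0004, 0], -4],
  [[-0.0001, -0.0004, 0], -8],
  [[-0.0001, -0.0004, 0], -12],
  [[-0.0001, -0.0004, 0], -15],
  [[-0.0001, -0.0004, 0], -15],
])

```text
t: 13.7
ee_pos: [522.0, 33.2, 135.9]
orientation: [-180.0, -0.1, 35.6]
contact_force: [-1.7, 3.9, -8.1]
width: 11.3
```

```bash
python3 st.py
```

```text
13.7 [522.01  33.23 135.95] [-1.7996e+02 -6.0000e-02  3.5560e+01] F [-1.7  3.9 -8.1] T [ 0.624  0.399 -0.073] w 11.3
```

>>> arm_command([
  [[0, -0.0005, 0], -2],
  [[0, -0.0005, 0], -4],
  [[0, -0.0005, 0], -4],
])

```text
t: 14.08
ee_pos: [521.9, 33.3, 135.9]
orientation: [-180.0, -0.1, 39.7]
contact_force: [-1.3, 3.3, -8.6]
width: 11.6
```

```bash
python3 st.py
```

```text
14.07 [521.85  33.32 135.94] [-1.800e+02 -5.000e-02  3.968e+01] F [-1.3  3.3 -8.6] T [0.722 0.166 0.055] w 11.6
```

>>> arm_command([
  [[0, 0, 0], -2],
  [[0, 0, 0], -3],
  [[0, 0, 0], -3],
])

```text
t: 14.45
ee_pos: [521.8, 33.2, 135.9]
orientation: [-180.0, -0.0, 42.7]
contact_force: [-1.6, 5.8, -7.5]
width: 11.5
```

```bash
python3 st.py
```

```text
14.45 [521.77  33.25 135.9 ] [-1.800e+02 -4.000e-02  4.268e+01] F [-1.6  5.8 -7.5] T [ 0.869  0.189 -0.079] w 11.5
```

>>> arm_command([
  [[0.0003, -0.0006, 0], -1],
  [[0.0003, -0.0006, 0], -3],
  [[0.0003, -0.0006, 0], -3],
])

```text
t: 14.82
ee_pos: [521.6, 33.5, 135.9]
orientation: [180.0, -0.0, 45.7]
contact_force: [0.2, 3.5, -8.8]
width: 11.3
```

```bash
python3 st.py
```

```text
14.82 [521.63  33.52 135.89] [ 1.7997e+02 -1.0000e-02  4.5710e+01] F [ 0.2  3.5 -8.8] T [ 0.594 -0.002 -0.023] w 11.3
```

>>> arm_command([
  [[0.0002, -0.0003, 0], -1.5],
  [[0.0002, -0.0003, 0], -3],
  [[0.0002, -0.0003, 0], -3],
])

```text
t: 15.2
ee_pos: [521.6, 33.8, 135.9]
orientation: [180.0, 0.0, 48.7]
contact_force: [-0.8, 2.3, -8.5]
width: 11.5
```

```bash
python3 st.py
```

```text
15.2 [521.56  33.76 135.93] [179.95   0.    48.71] F [-0.8  2.3 -8.5] T [ 0.314 -0.005  0.034] w 11.5
```

>>> arm_command([
  [[0.0001, -0.0001, 0], -1.5],
  [[0.0001, -0.0001, 0], -3],
  [[0.0001, -0.0001, 0], -3],
])

```text
t: 15.58
ee_pos: [521.5, 34.0, 135.9]
orientation: [180.0, 0.0, 51.7]
contact_force: [0.4, 0.9, -8.0]
width: 11.6
```

```bash
python3 st.py
```

```text
15.57 [521.47  33.95 135.9 ] [1.7997e+02 1.0000e-02 5.1710e+01] F [ 0.4  0.9 -8. ] T [ 0.157 -0.116  0.031] w 11.6
```

>>> arm_command([
  [[0, 0, 0], -1.5],
  [[0, 0, 0], -3],
  [[0, 0, 0], -3],
])

```text
t: 15.95
ee_pos: [521.4, 34.0, 135.8]
orientation: [180.0, 0.0, 54.7]
contact_force: [0.7, -1.0, -7.9]
width: 11.2
```

```bash
python3 st.py
```

```text
15.95 [521.4   34.03 135.85] [1.7998e+02 1.0000e-02 5.4700e+01] F [ 0.7 -1.  -7.9] T [ 0.096 -0.111  0.024] w 11.2
```

>>> arm_command([
  [[0, 0, 0], -1.5],
  [[0, 0, 0], -3],
  [[0, 0, 0], -3],
])

```text
t: 16.32
ee_pos: [521.3, 34.1, 135.8]
orientation: [180.0, 0.0, 57.7]
contact_force: [-0.2, 0.3, -8.1]
width: 11.3
```

```bash
python3 st.py
```

```text
16.32 [521.34  34.09 135.82] [1.7999e+02 1.0000e-02 5.7700e+01] F [-0.2  0.3 -8.1] T [ 0.028 -0.073  0.07 ] w 11.3
```

>>> arm_command([
  [[0, 0, 0], -1.5],
  [[0, 0, 0], -3],
  [[0, 0, 0], -3],
])

```text
t: 16.7
ee_pos: [521.3, 34.2, 135.8]
orientation: [180.0, 0.0, 60.7]
contact_force: [0.3, -0.1, -8.6]
width: 11.3
```

```bash
python3 st.py
```

```text
16.7 [521.31  34.15 135.8 ] [180.    0.   60.7] F [ 0.3 -0.1 -8.6] T [ 0.027 -0.051 -0.055] w 11.3
```

>>> arm_command([
  [[0, 0, 0], -1.5],
  [[0, 0, 0], -3],
  [[0, 0, 0], -3],
])

```text
t: 17.08
ee_pos: [521.5, 34.1, 135.8]
orientation: [180.0, -0.0, 63.7]
contact_force: [0.8, -1.0, -8.4]
width: 11.0
```

```bash
python3 st.py
```

```text
17.07 [521.49  34.12 135.83] [ 1.7997e+02 -1.0000e-02  6.3700e+01] F [ 0.8 -1.  -8.4] T [-0.038 -0.257 -0.048] w 11.0
```

>>> arm_command([
  [[0, 0, 0], -1.5],
  [[0, 0, 0], -1.5],
])

```text
t: 17.32
ee_pos: [521.6, 34.1, 135.8]
orientation: [180.0, -0.0, 65.2]
contact_force: [1.9, -1.3, -10.3]
width: 11.5
```

```bash
python3 st.py; python3 - <<'E'
from h import *
cv2.imwrite('pics/w7.png',manip.read_camera('wrist')[180:,100:460])
E
```

```text
17.32 [521.64  34.08 135.84] [ 1.7995e+02 -1.0000e-02  6.5190e+01] F [  1.9  -1.3 -10.3] T [-0.105 -0.478 -0.114] w 11.5
```

View pics/w7.png

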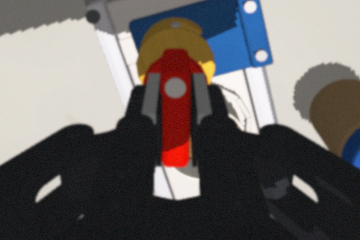

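>>> arm_command([
  [[0, 0, 0], -1],
  [[0, 0, 0], -1],
])

```text
t: 17.62
ee_pos: [521.7, 34.1, 135.9]
orientation: [179.9, -0.0, 66.2]
contact_force: [3.4, -0.8, -11.0]
width: 11.5
```

```bash
python3 st.py
```

```text
17.62 [521.71  34.09 135.88] [ 1.7994e+02 -2.0000e-02  6.6190e+01] F [  3.4  -0.8 -11. ] T [-0.186 -0.61  -0.227] w 11.5
```

>>> arm_command([
  [[0, 0, 0], 2],
  [[0, 0, 0], 4],
  [[0, 0, 0], 4],
])

```text
t: 18.0
ee_pos: [521.3, 34.2, 135.9]
orientation: [-180.0, 0.0, 62.2]
contact_force: [1.5, -0.9, -9.2]
width: 11.2
```

```bash
python3 st.py
```

```text
18.0 [521.27  34.19 135.88] [-1.800e+02  1.000e-02  6.217e+01] F [ 1.5 -0.9 -9.2] T [-0.176 -0.417 -0.031] w 11.2
```

>>> arm_command([
  [[0, 0, 0.001], 0],
  [[0, 0, 0.002], 0],
  [[0, 0, 0.003], 0],
  [[0, 0, 0.003], 0],
])

```text
t: 18.5
ee_pos: [521.3, 34.2, 132.8]
orientation: [180.0, -0.0, 62.2]
contact_force: [1.3, -1.1, -7.9]
width: 11.5
```

```bash
python3 st.py
```

```text
18.5 [521.33  34.16 132.76] [180.    -0.    62.18] F [ 1.3 -1.1 -7.9] T [-0.162 -0.294 -0.031] w 11.5
```

>>> arm_command([
  [[0, 0, 0.0006], 0],
  [[0, 0, 0.0012], 0],
  [[0, 0, 0.0012], 0],
])

```text
t: 18.88
ee_pos: [521.4, 34.2, 131.6]
orientation: [180.0, -0.0, 62.2]
contact_force: [1.0, -0.6, -5.5]
width: 11.5
```

```bash
python3 st.py
```

```text
18.88 [521.35  34.18 131.59] [179.99  -0.    62.18] F [ 1.  -0.6 -5.5] T [-0.086 -0.249 -0.034] w 11.5
```

>>> arm_command([
  [[0, 0, 0.0006], 0],
  [[0, 0, 0.0006], 0],
])

```text
t: 19.12
ee_pos: [521.3, 34.2, 131.0]
orientation: [180.0, -0.0, 62.2]
contact_force: [0.4, 0.5, -6.3]
width: 11.3
```

```bash
python3 st.py
```

```text
19.12 [521.34  34.16 130.96] [180.    -0.    62.18] F [ 0.4  0.5 -6.3] T [-0.155 -0.269 -0.026] w 11.3
```

>>> arm_command([
  [[0, 0, 0.0005], 0],
  [[0, 0, 0.0005], 0],
])

```text
t: 19.38
ee_pos: [521.3, 34.2, 130.5]
orientation: [180.0, -0.0, 62.2]
contact_force: [0.4, -0.4, -6.0]
width: 11.3
```

```bash
python3 st.py
```

```text
19.38 [521.33  34.17 130.48] [180.    -0.    62.18] F [ 0.4 -0.4 -6. ] T [-0.183 -0.216 -0.018] w 11.3
```

>>> arm_command([
  [[0, 0, 0.0005], 0],
  [[0, 0, 0.0005], 0],
])

```text
t: 19.62
ee_pos: [521.4, 34.2, 130.3]
orientation: [180.0, 0.0, 62.2]
contact_force: [-1.5, -0.6, -3.6]
width: 11.4
```

```bash
python3 st.py
```

```text
19.62 [521.39  34.15 130.3 ] [180.     0.    62.18] F [-1.5 -0.6 -3.6] T [-0.154 -0.045 -0.051] w 11.4
```

>>> arm_command([
  [[0, 0, 0.0004], 0],
  [[0, 0, 0.0004], 0],
])

```text
t: 19.88
ee_pos: [521.5, 34.1, 130.2]
orientation: [180.0, 0.0, 62.2]
contact_force: [-1.2, -1.0, -0.3]
width: 11.3
```

>>> arm_command([
  [[0, 0, 0], 0],
  [[0, 0, 0], 0],
  [[0, 0, 0], 0],
], hand=0)

```text
t: 20.25
ee_pos: [521.8, 34.3, 130.0]
orientation: [179.9, -0.0, 62.2]
contact_force: [-0.6, -0.7, -0.3]
width: 43.0
```

```bash
python3 st.py; python3 - <<'E'
from h import *
cv2.imwrite('pics/w8.png',manip.read_camera('wrist')[120:,100:460])
im=manip.read_camera('side')
cv2.imwrite('pics/s8.png',cv2.resize(im[160:250,200:310],None,fx=5,fy=5))
E
```

```text
20.25 [521.78  34.26 129.99] [ 1.7995e+02 -3.0000e-02  6.2180e+01] F [-0.6 -0.7 -0.3] T [-0.005 -0.007  0.007] w 43.0
```

View pics/w8.png

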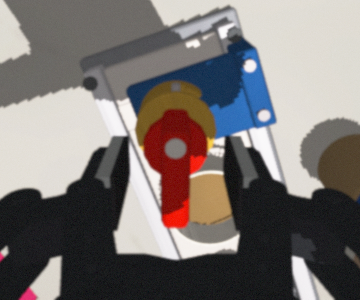

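View pics/s8.png

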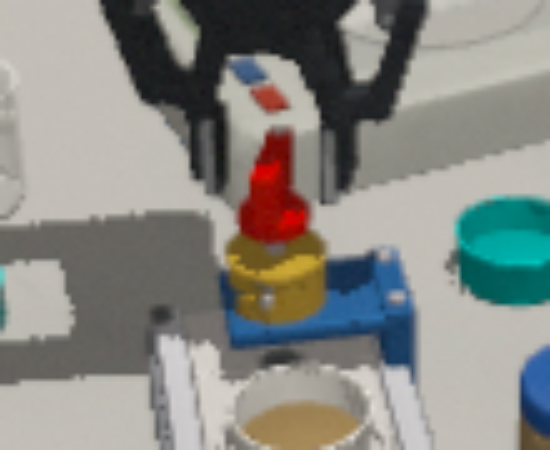

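>>> arm_command([
  [[0, 0, -0.01], 0],
  [[0, 0, -0.04], 0],
  [[0, 0, -0.07], 0],
  [[0, 0, -0.07], 0],
])

```text
t: 20.85
ee_pos: [523.9, 34.0, 203.4]
orientation: [179.6, -0.2, 62.2]
contact_force: [0.5, 0.4, -0.4]
width: 42.5
```

```bash
python3 st.py; python3 - <<'E'
from h import *
p=manip.camera_params('wrist')
cv2.imwrite('pics/w9.png',manip.read_camera('wrist'))
im=manip.read_camera('side')
cv2.imwrite('pics/s9.png',cv2.resize(im[160:270,190:330],None,fx=5,fy=5))
for q in ['knob','knob_top','carriage_post','sample_tin']:
    for r in manip.pinpoint('side',q)[:1]: print(q,r['conf'],np.round(toworld('side',r['location']),1))
for q in ['knob','knob_top','carriage_post','sample_tin']:
    for r in manip.pinpoint('wrist',q)[:1]: print(q,r['conf'],np.round(toworld('wrist',r['location'],p),1))
E
```

```text
20.85 [523.9   34.03 203.41] [179.6   -0.18  62.18] F [ 0.5  0.4 -0.4] T [-0.044  0.021 -0.015] w 42.5
knob 0.75 [518.2  33.7 115.3]
knob_top 0.55 [520.6  31.1 126.2]
carriage_post 0.78 [ 498.1 -111.3   69.6]
sample_tin 0.93 [801.3 104.4  -2.8]
knob 0.84 [520.3  32.1 115.3]
knob_top 0.77 [520.9  29.4 128.3]
carriage_post 0.67 [ 494.6 -117.9   72. ]
sample_tin 0.83 [383.9 127.1   2. ]
```

View pics/s9.png

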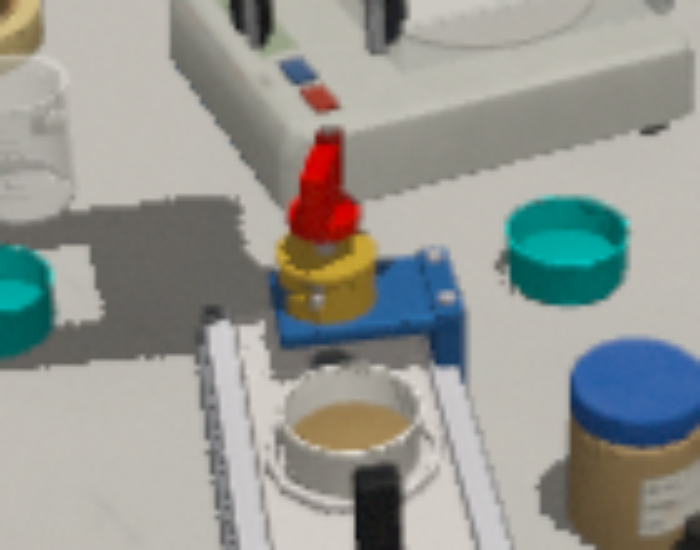

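View pics/w9.png

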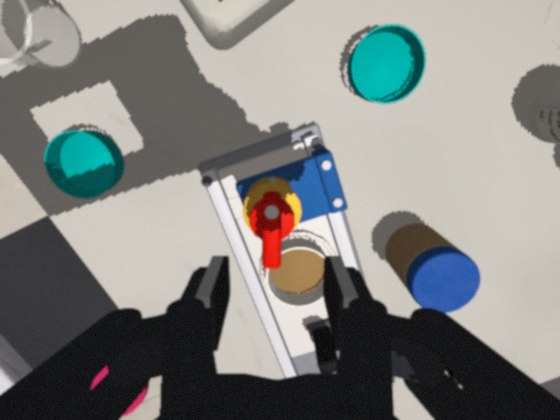

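The pictures show the knob parked: side crop (325,180), about 10 mm up, turned about 72° and released. Next is the post.

>>> arm_command([
  [[-0.04, 0.013, 0], -5],
  [[-0.08, 0.027, 0], -12],
  [[-0.1135, 0.0384, 0], -19],
  [[-0.1135, 0.0384, 0], -19],
], hand=-1)

```text
t: 21.85
ee_pos: [502.0, -86.0, 199.5]
orientation: [-180.0, 0.0, 81.0]
contact_force: [0.5, 1.1, 0.4]
width: -0.0
```

>>> arm_command([
  [[0, 0, 0.03], 0],
  [[0, 0, 0.06], 0],
  [[0, 0, 0.085], 0],
  [[0, 0, 0.085], 0],
])

```text
t: 22.35
ee_pos: [500.3, -82.5, 112.2]
orientation: [-179.7, -0.1, 81.2]
contact_force: [0.7, -0.6, 0.1]
width: 0.3
```

```bash
python3 st.py; python3 - <<'E'
from h import *
p=manip.camera_params('wrist')
cv2.imwrite('pics/w10.png',manip.read_camera('wrist'))
im=manip.read_camera('side')
cv2.imwrite('pics/s10.png',cv2.resize(im[150:310,190:350],None,fx=4,fy=4))
E
```

```text
22.35 [500.26 -82.52 112.2 ] [-1.7966e+02 -8.0000e-02  8.1170e+01] F [ 0.7 -0.6  0.1] T [0.032 0.037 0.016] w 0.3
```

View pics/s10.png

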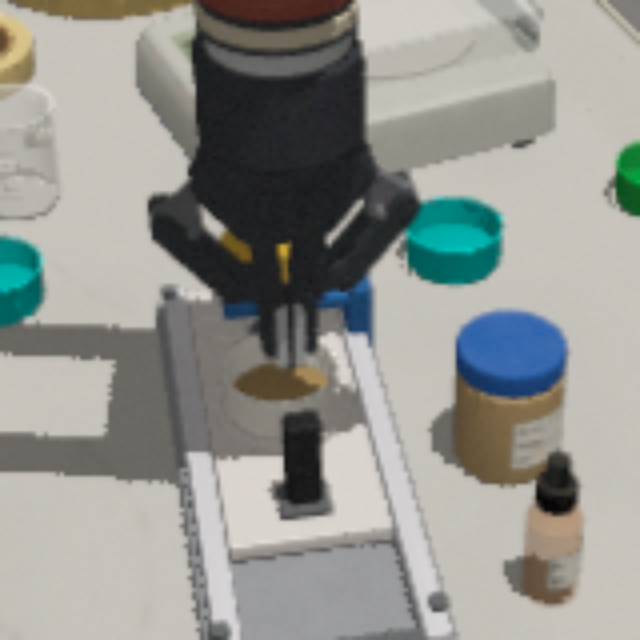

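View pics/w10.png

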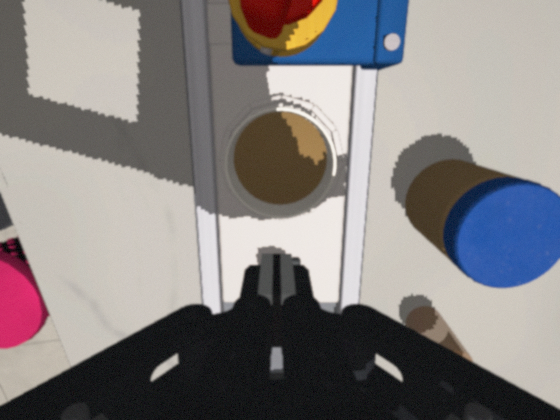

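>>> arm_command([
  [[0, 0, 0.015], 0],
  [[0, 0, 0.0315], 0],
  [[0, 0, 0.0315], 0],
])

```text
t: 22.82
ee_pos: [500.6, -83.6, 81.1]
orientation: [-179.8, -0.0, 81.2]
contact_force: [0.4, 0.3, 0.4]
width: -0.1
```

>>> arm_command([
  [[-0.003, 0, 0], 0],
  [[-0.006, 0, 0], 0],
  [[-0.009, 0, 0], 0],
  [[-0.012, 0, 0], 0],
  [[-0.015, 0, 0], 0],
])

```text
t: 23.45
ee_pos: [500.2, -98.9, 83.3]
orientation: [180.0, -0.0, 81.2]
contact_force: [1.2, 2.1, 1.4]
width: 0.1
```

```bash
python3 st.py; python3 - <<'E'
from h import *
im=manip.read_camera('side')
cv2.imwrite('pics/s11.png',cv2.resize(im[150:310,190:350],None,fx=4,fy=4))
E
```

```text
23.45 [500.19 -98.9   83.34] [ 1.7997e+02 -5.0000e-02  8.1150e+01] F [1.2 2.1 1.4] T [ 0.327 -0.087  0.033] w 0.1
```

View pics/s11.png

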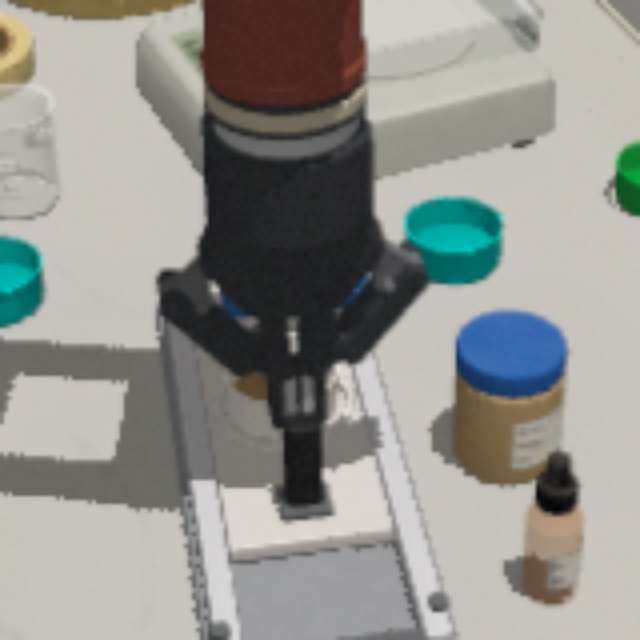

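>>> arm_command([
  [[-0.003, 0, 0], 0],
  [[-0.007, 0, 0], 0],
  [[-0.011, 0, 0], 0],
  [[-0.015, 0, 0], 0],
  [[-0.019, 0, 0], 0],
])

```text
t: 24.12
ee_pos: [497.2, -118.0, 83.2]
orientation: [180.0, -0.0, 81.2]
contact_force: [-0.2, 2.4, 2.0]
width: -0.1
```

>>> arm_command([
  [[-0.004, 0, 0], 0],
  [[-0.008, 0, 0], 0],
  [[-0.012, 0, 0], 0],
  [[-0.016, 0, 0], 0],
  [[-0.02, 0, 0], 0],
])

```text
t: 24.75
ee_pos: [494.1, -137.8, 83.1]
orientation: [180.0, -0.0, 81.2]
contact_force: [0.7, 1.7, 1.8]
width: 0.2
```

>>> arm_command([
  [[-0.004, 0, 0], 0],
  [[-0.008, 0, 0], 0],
  [[-0.012, 0, 0], 0],
  [[-0.016, 0, 0], 0],
  [[-0.019, 0, 0], 0],
])

```text
t: 25.38
ee_pos: [491.1, -156.5, 83.1]
orientation: [180.0, 0.0, 81.2]
contact_force: [2.3, 2.1, 1.1]
width: -0.1
```

```bash
python3 st.py; python3 - <<'E'
from h import *
im=manip.read_camera('side')
cv2.imwrite('pics/s12.png',cv2.resize(im[150:330,190:350],None,fx=3.3,fy=3.3))
E
```

```text
25.38 [ 491.1  -156.52   83.09] [180.     0.    81.18] F [2.3 2.1 1.1] T [ 0.273 -0.248  0.004] w -0.1
```

View pics/s12.png

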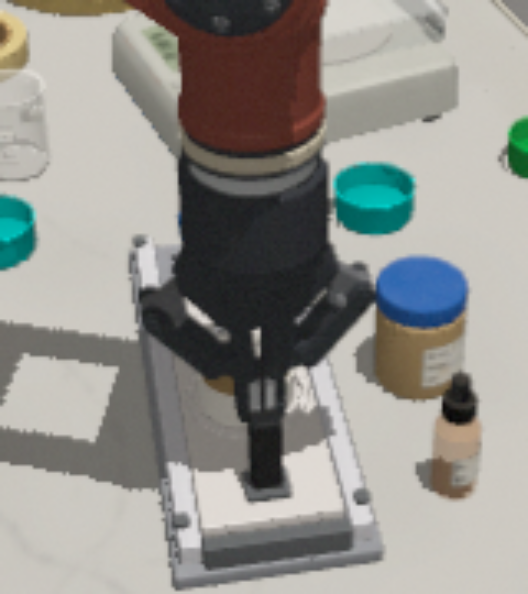

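>>> arm_command([
  [[-0.002, 0, 0], 0],
  [[-0.004, 0, 0], 0],
  [[-0.006, 0, 0], 0],
  [[-0.007, 0, 0], 0],
])

```text
t: 25.92
ee_pos: [489.9, -163.2, 83.0]
orientation: [-180.0, -0.0, 81.2]
contact_force: [1.6, 1.9, 0.7]
width: 0.1
```

>>> arm_command([
  [[-0.001, 0, 0], 0],
  [[-0.002, 0, 0], 0],
])

```text
t: 26.18
ee_pos: [489.6, -165.1, 83.0]
orientation: [-180.0, -0.0, 81.2]
contact_force: [1.4, 2.9, -0.6]
width: 0.2
```

>>> arm_command([
  [[-0.0007, 0, 0], 0],
  [[-0.0014, 0, 0], 0],
])

```text
t: 26.42
ee_pos: [489.4, -166.5, 83.0]
orientation: [-180.0, -0.0, 81.2]
contact_force: [1.5, 1.5, 0.1]
width: 0.3
```

>>> arm_command([
  [[-0.0007, 0, 0], 0],
  [[-0.0014, 0, 0], 0],
])

```text
t: 26.68
ee_pos: [489.3, -167.0, 83.0]
orientation: [-180.0, -0.1, 81.1]
contact_force: [3.0, 6.7, 1.2]
width: 0.1
```

>>> arm_command([
  [[-0.0007, 0, 0], 0],
  [[-0.0007, 0, 0], 0],
])

```text
t: 26.92
ee_pos: [489.3, -167.0, 83.0]
orientation: [-180.0, -0.2, 81.1]
contact_force: [3.4, 6.7, 1.2]
width: 0.0
```

>>> arm_command([
  [[0.003, 0, 0], 0],
  [[0.008, 0, 0], 0],
  [[0.01, 0, -0.02], 0],
  [[0.01, 0, -0.07], 0],
  [[0.01, 0, -0.12], 0],
])

```text
t: 27.55
ee_pos: [490.0, -158.8, 203.8]
orientation: [-179.9, 0.0, 81.2]
contact_force: [0.9, -0.6, -0.1]
width: -0.1
```

>>> arm_command([
  [[0, 0, -0.03], 0],
  [[0, 0, -0.04], 0],
  [[0, 0, -0.04], 0],
])

```text
t: 27.92
ee_pos: [490.6, -158.9, 243.0]
orientation: [180.0, 0.0, 81.2]
contact_force: [-1.0, 0.3, -0.5]
width: 0.0
```

```bash
python3 st.py; python3 - <<'E'
from h import *
p=manip.camera_params('wrist')
cv2.imwrite('pics/w13.png',manip.read_camera('wrist'))
im=manip.read_camera('side')
cv2.imwrite('pics/s13.png',cv2.resize(im[150:330,190:350],None,fx=3.3,fy=3.3))
for c in ['side','wrist']:
  for q in ['knob','carriage_post','sample_tin','tin_seat','blue_jar','amber_vial']:
    for r in manip.pinpoint(c,q)[:2]: print(c,q,round(r['conf'],2),np.round(toworld(c,r['location'],p if c=='wrist' else None),1))
E
```

```text
27.93 [ 490.65 -158.9   242.95] [1.7999e+02 3.0000e-02 8.1180e+01] F [-1.   0.3 -0.5] T [-0.001 -0.009  0.011] w 0.0
side knob 0.7 [516.8  35.4 110.1]
side carriage_post 0.98 [ 484.5 -183.    69.9]
side sample_tin 0.87 [ 8.013e+02  1.036e+02 -7.000e-01]
side sample_tin 0.68 [653.7  84.7  -6.1]
side tin_seat 0.56 [ 495.3 -108.3   23.2]
side tin_seat 0.19 [422.  233.3   3.1]
side blue_jar 0.79 [611.7 -91.6  -2.9]
side amber_vial 0.6 [ 604.1 -182.8    1.2]
wrist carriage_post 0.68 [612.5 -92.4  -1.1]
wrist carriage_post 0.65 [ 484.1 -185.9   74. ]
wrist sample_tin 0.88 [ 492.6 -112.1   20. ]
wrist blue_jar 0.98 [617.1 -91.6   0. ]
wrist amber_vial 0.6 [ 594.6 -185.8    2.9]
wrist amber_vial 0.17 [511.8 -29.1   1.6]
```

View pics/s13.png

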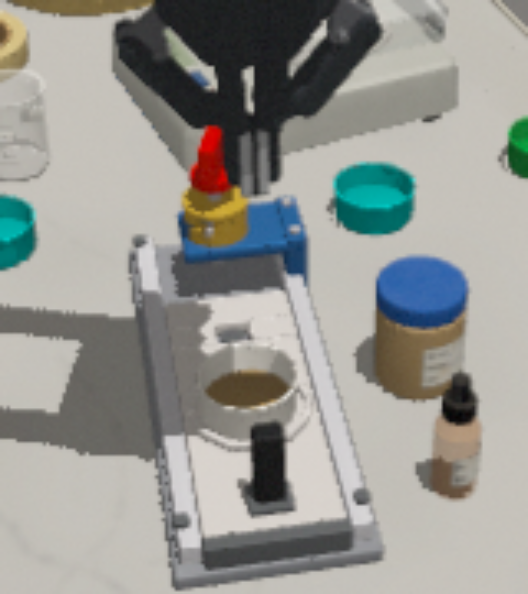

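View pics/w13.png

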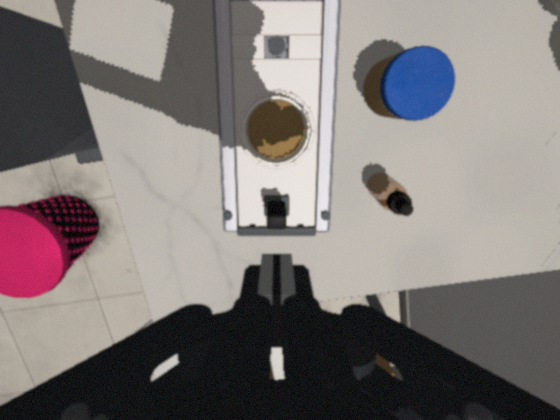

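```bash
python3 - <<'E'
from h import *
im=manip.read_camera('side')
cv2.imwrite('pics/s14.png',cv2.resize(im[160:270,190:330],None,fx=5,fy=5))
for i in range(3):
  for q in ['knob','knob_top']:
    if i: manip.read_camera('side')
    for r in manip.pinpoint('side',q)[:1]: print(q,round(r['conf'],2),np.round(toworld('side',r['location']),1))
E
```

```text
knob 0.67 [520.   36.5 114.2]
knob_top 0.46 [519.   32.8 128.5]
knob 0.62 [520.3  35.4  76.5]
knob_top 0.59 [528.7  55.3  62.7]
knob 0.61 [519.8  37.3 111.8]
knob_top 0.69 [ 487.  -179.8   70. ]
```

View pics/s14.png

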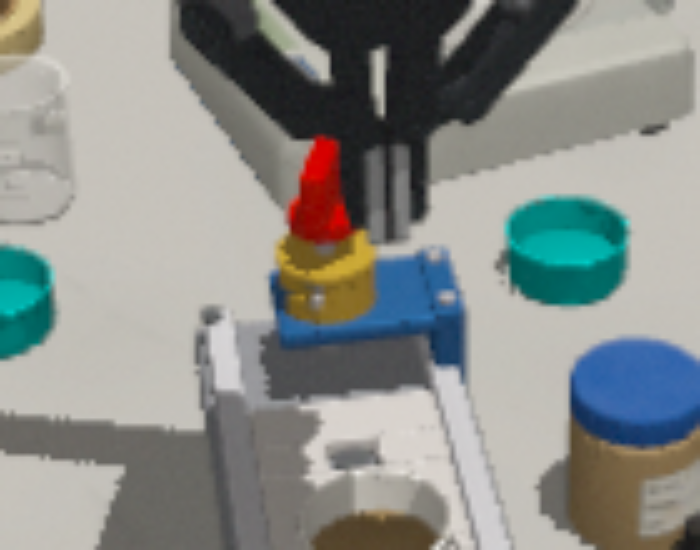

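Compared with the earlier view (s9), the knob is unchanged: hub at (320,220), shaft visible below it, still raised and twisted. The gripper is clear of everything, so I'm handing the job in.

```bash
python3 st.py; python3 -c "
from workcell import manip
print(manip.job_done())"
```

```text
29.18 [ 490.72 -158.74  243.08] [-180.     -0.     81.18] F [ 0.2  0.1 -0.2] T [-0.002 -0.022  0.001] w -0.5
the job is handed in; nothing more can be done
None
```

The shuttle is unlocked and the carriage is at its end stop, handed in at about 29 s; the hand-in gave no verdict.

**What I did**
- **Lift and twist:** I lifted the knob by feel until it met the roof about 16 mm up (13 N total at the wrist, including the spring). I backed off about 1 mm and twisted it anticlockwise until it met the end wall at about 74° (0.23 N m).
- **Parking:** I backed off a few degrees, let the knob down into the notch until the spring load vanished, and opened the jaws.
- **Carriage:** I pushed the carriage by its post with closed fingers until it stopped against the end stop at about 7 N, then backed away.

**Last checks**
- **Knob:** It looks raised and twisted about 72°, unchanged from before the push. Most network readings put its origin 110 to 114 mm up. One, at 110.1 mm, is just under the 110.5 mm limit; the release height of about 9 to 10 mm suggests 114 to 115 mm.
- **Carriage:** The post reads at about (484, -184), against an expected (487, -185), with the carriage front at the stop. It travelled about 69 mm.
- **Tin:** It sits upright in its seat, and its position reads within about 5 mm of the seat's.
- **Jar and vial:** Both read where they started, within the networks' error.
- **Beaker:** I did not measure it again, but the arm never went near it.

Some network calls disagreed: the last knob and knob-top calls included clear misdetections, for example knob heights of 62 to 76 mm, or the post reported as the knob top. The tin network on the side camera found only the look-alikes. For those I relied on the pictures.

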